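Hold a circuit board on its test probes

ROBOT

A 7-joint arm with a two-finger parallel gripper is mounted at the origin on the work surface. World frame = base frame: x ahead of the robot, y to its left, z up, the work surface at z = 0. Lengths are in m, angles in rad, forces in N, time in s.
With the tool pointing down it reaches from about 0.35 to 0.775 m from the base axis. Payload 3.1 kg.
Tool frame: the origin (TCP) lies at the very end of the fingers, on their centre line; the grasp point (between the pads) lies 19 mm behind it (tcp_to_grasp is the distance from the TCP to the grasp point, in m); z points along the fingers, x is the direction in which the jaws open and shut, and the axes are right-handed (so a half turn about z gives the same grasp; the last joint's range is limited). The gripper opens to 85 mm and grips with 20 to 120 N. Pads are 22 mm wide; open, the fingers measure 114 mm over their backs; the gripper's body (76 mm by 85 mm) begins 54 mm behind the grasp point. The pads swing forward as they close: fully open they stand 13 mm farther back than shut.
Start: joints at [1.155, 0.311, 0.014, 1.512, -0.004, 1.319, -0.027], TCP at [0.201, -0.512, 0.231] pointing down, gripper open.
Joint ranges: [-2.7, 2.7], [-0.3, 1.91], [-1.27, 1.3], [0.12, 2.57], [-1.44, 4.58], [0.2, 2.03], [-3.05, 3.05]. Speed limits (rad/s): [2.79, 2.79, 3.14, 3.14, 3.14, 3.14, 3.14].

INTERFACE

Orientations are given as a rotation vector (axis times angle).
In Python, from station import * gives the robot as it stands.
- The arm moves only by the tool apply_moves, never from a script. Its argument "steps" is a list of rows, each a list of 2 entries, a list of its own where there are three numbers: the shift along the world's x, y, z in cm, then the turn, a rotation vector about the world's x, y, z in degrees. A call has 1 to 10 rows; each row is the pose to reach, as a shift and turn from the pose commanded when the call began; what a row does not reach only later rows make up. A row lasts 1/12 s, in which the tool goes at most 41.7 mm and 7.16 degrees, less where a joint would pass 70% of its speed; a pose out of reach is approached as far as the arm can. A call with a gripper value outside its range is refused whole. "jaw" is the opening, from -1 (shut) to 1 (fully open), set as the call begins (left out, the last holds). The fingers move at their own pace and stop on an object; the grip force is fixed at half the most. Time passes only in rows, so rows that repeat a pose let the fingers close. It gives the time, the measured TCP pose, the force and the opening at its end, in the units of the state.
- get_state(): the state, without advancing time (a new reading comes with each control period).
- snapshot(name): name is "scene" or "top" or "wrist"; returns the picture (400x640x3 uint8, red, green, blue); there is no depth.
- get_calibration(name): a dict with "camera_matrix" (3x3 intrinsics, pixels), "R" (3x3) and "t" (3): a world point X has camera coordinates R X + t; the wrist camera has in their place "T_tool_cam" (4x4, takes a point from camera to tool coordinates, whose origin is the TCP and whose axes are the tool frame's). Camera axes: x right, y down, z forward; pixel columns grow to the right and rows downward; lengths in m; the calibration is good to about 2 mm. A picture is of the moment at which its call begins: read the wrist's pose just before it. get_calibration takes no time and is no camera call.
- close_job(): hands the job in, once; it reports no verdict.
The state is a dict: "time": time; "joint_positions": joint angles; "qvel": joint speeds; "joint_torque": joint torques, N m; "tool_pos": TCP position; "eef_rot": TCP orientation; "wrist_force": force on the tool from outside, world axes, zero at the start; "ft_torque": the same for the moment, N m; "width": opening from 0.0 (shut) to 1.0 (fully open).
Only numpy, scipy, OpenCV 4.12 (cv2) and the standard library are available. Lean on these libraries where they do the work, as an engineer would, in place of code of your own. Each camera call takes 0.05 s, during which the arm holds its last target. There are 200 camera calls.

TASK

On the board test jig, take the handwheel by its red crank knob and wind it clockwise until the sliding carriage rests against its two red stops, so that the probes stand over the board. Then, and not before, press the orange probe cap straight down with the fingertips by 8 mm, half its travel, so that its pointer stands in the green band, and finish while holding it there; never push it to the bottom. Leave the other things on the bench where they are.

Things in the scene. Friction and masses are not known exactly. Their poses are not given: they have to be found in the camera images.
- jig: the test jig, fixed: aluminium base plate 170 x 340 x 16 mm, long side along its own y. Origin at the centre of its underside, 3 mm above the table; z up. The handwheel's axis is at x 0, y +110 mm; the green board under test lies in a black nest at x 0, y -90 mm; the red stops stand at x +-65 mm, y -125 mm.
- handwheel (a joint): angle of the handwheel, rad, growing clockwise seen from above, up to 11.78 where the carriage meets the stops. Starts anywhere from 0 to 6. One turn (6.283) moves the carriage 24 mm. Winding takes about 3 N at the knob; it stays where it is left. At value a the knob lies at the angle -a about the jig's z axis, from the jig's +x axis.
- wheel_centre (a point): centre of the top face of the black handwheel (98 mm across, 10 mm thick, flat, axis vertical); 88 mm above the table.
- crank_knob: red upright crank knob, 18 mm in diameter, 42 mm tall, standing on the wheel's top face 40 mm from its axis and turning freely about its own vertical axis, so that a gripper can hold it and circle without turning. Origin at the centre of its lower end, 88 mm above the table; its top is at 130 mm.
- carriage (a joint): travel of the carriage, m, along the jig's -y: 0 farthest from the stops, 0.045 against the red stops; driven by the handwheel only. A grey bridge 150 mm wide (jig x), 50 mm deep, its beam at 85 to 103 mm above the table; an upright white scale, 24 mm wide, top 141 mm above the table, stands on it 46 mm to the +y side of the probe cap.
- probe_cap: orange round cap, 36 mm in diameter, 12 mm thick, on top of the spring plunger in the middle of the carriage's beam. Origin at the centre of its top face, which is 132 mm above the table at rest; z up. It travels with the carriage; with the carriage at its stops it stands at jig x 0, y -90 mm.
- plunger (a joint): how far the probe cap is pressed down, m: 0 at rest (up), 0.016 at the bottom; green band 0.0055 to 0.0105. Spring: starts to move at about 4 N, needs about 7 N at 0.008 and 10 N at the bottom; springs back when let go.
- masking_tape: bystander, not to be disturbed: cream roll of tape lying flat, 96 mm across, 24 mm high; origin at the centre of its underside
- yellow_tape: bystander, not to be disturbed: yellow roll of tape lying flat, 72 mm across, 45 mm high; origin at the centre of its underside
- solder_spool: bystander, not to be disturbed: silver spool with green flanges, standing, 60 mm across, 56 mm high; origin at the centre of its underside
- flux_jar: bystander, not to be disturbed: amber jar, 44 mm across, 55 mm high; origin at the centre of its underside
- screwdriver: bystander, not to be disturbed: red-handled screwdriver lying flat, 170 mm long
- spare_board: bystander, not to be disturbed: loose green circuit board lying flat, 60 x 80 mm, 11 mm high with its parts; origin at the centre of its underside

How it is judged:
By the outcome, as a careful person would: the job done as asked, in the order asked, and still so for the second after the job is handed in, while the arm keeps its last pose, push and grip.
It also fails if it takes over 64 s, if anything falls off the work surface, if the arm or the gripper's body presses on something with over 40 N, if the wrist force passes 120 N, or if a joint passes its speed limit or range.

## Working session

There is one attempt and no reset: what is moved stays moved. The work goes in short steps, Python scripts to look and compute and a tool call to move; the robot and the scene stay as the last step left them, time stands still between calls to the robot, and variables do not carry over. Pictures are saved under pics/ and viewed, about 8 in all and at most 12, crops included, and the job is handed in when it is done.

Besides the shell and the picture viewer there is one more tool, called after "Request:" in YAML: its name, and indented under it one key for each argument. apply_moves: Moves the arm, as the interface text tells. Its arguments: {"type":"object","properties":{"steps":{"type":"array"},"jaw":{"type":"number"}},"required":["steps"]}

```bash
mkdir -p pics
cat > h.py <<'E'
from station import *
import numpy as np, cv2
def save(n,f):
    im=snapshot(n); cv2.imwrite('pics/'+f,cv2.cvtColor(im,cv2.COLOR_RGB2BGR)); return im
def ray(n,u,v,z):
    c=get_calibration(n);K=np.array(c["camera_matrix"]);R=np.array(c["R"]);t=np.array(c["t"])
    d=R.T@np.linalg.solve(K,[u,v,1.]);o=-R.T@t
    return o+d*(z-o[2])/d[2]
def proj(n,X):
    c=get_calibration(n);p=np.array(c["camera_matrix"])@(np.array(c["R"])@np.array(X)+np.array(c["t"]));return p[:2]/p[2]
E
python3 - <<'E'
from h import *
save("top","top1.png");save("scene","sc1.png");s=get_state();print(s)
E
```

```text
{'time': 0.1, 'joint_positions': array([ 1.15532877,  0.31167663,  0.01399885,  1.51290257, -0.00440711,
        1.31920957, -0.02718676]), 'qvel': array([ 0.00044924, -0.0006056 ,  0.00016647, -0.00674713,  0.00125367,
        0.00066786, -0.00054144]), 'joint_torque': array([ 4.20194274e-04, -3.80855083e+01,  1.46527039e-01, -2.31242448e+01,
        1.23500096e-02,  8.07407952e-03, -1.47269844e-05]), 'tool_pos': array([ 0.20059   , -0.51140784,  0.23031037]), 'eef_rot': array([-2.59462387,  1.76926813,  0.00288256]), 'wrist_force': array([ 0.43212217, -1.02078248,  0.04172947]), 'ft_torque': array([-0.04925197, -0.01230485,  0.00529743]), 'width': 1.0013256592821824}
```

View pics/top1.png

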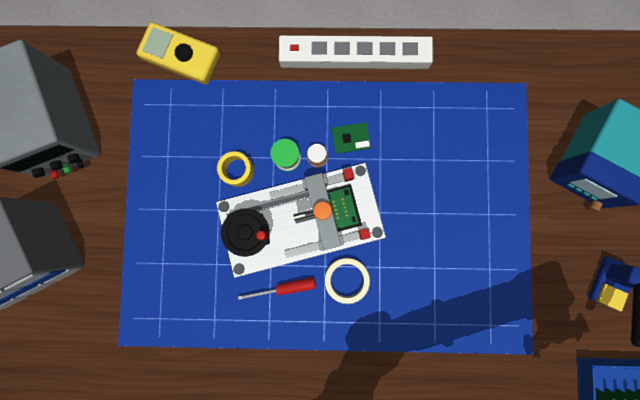

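View pics/sc1.png

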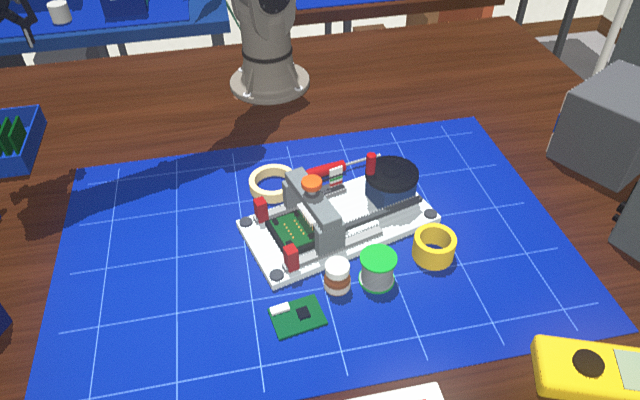

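Run:
```python
from h import *
im=cv2.imread('pics/top1.png')
g=cv2.cvtColor(im,cv2.COLOR_BGR2HSV)
def blob(m,x0,y0,x1,y1):
    k=np.zeros_like(m);k[y0:y1,x0:x1]=m[y0:y1,x0:x1]
    n,l,s,c=cv2.connectedComponentsWithStats(k);i=1+np.argmax(s[1:,4]);return c[i],s[i]
red=cv2.inRange(g,(0,170,90),(6,255,255))|cv2.inRange(g,(174,170,90),(180,255,255))
org=cv2.inRange(g,(7,150,150),(18,255,255))
blk=cv2.inRange(g,(0,0,0),(180,255,60))
for n,m,b,z in(("knob",red,(250,225,275,245),.13),("cap",org,(305,195,340,225),.132),("wheel",blk,(215,205,275,262),.088)):
    c,s=blob(m,*b);print(n,c,s,ray("top",*c,z))
P=[ray("top",u,v,.019)[:2] for u,v in((217,202),(366,164),(385,237),(235,277))]
P=np.array(P);print(P,np.linalg.norm(np.diff(P,axis=0),axis=1))
print("centre",P.mean(0)); d=(P[0]+P[3]-P[1]-P[2]);print("yaw(+y dir)",np.degrees(np.arctan2(d[1],d[0]))-90)
im[:]=im
cv2.imwrite('pics/c1.png',cv2.resize(im[155:285,205:395],None,fx=4,fy=4,interpolation=2))
```

```text
knob [260.71052632 235.09210526] [256 231  10   9  76] [0.5112168  0.12034258 0.13      ]
cap [321.98054475 210.19455253] [313 202  19  18 257] [0.56032798 0.00456147 0.132     ]
wheel [244.17664319 231.3491784 ] [ 221  207   48   49 1704] [0.51780129 0.16113554 0.088     ]
[[ 0.58113871  0.23797634]
 [ 0.6701031  -0.08841673]
 [ 0.51060676 -0.13083781]
 [ 0.41902304  0.19267363]] [0.33830031 0.1650413  0.33622497]
centre [0.5452179  0.05284886]
yaw(+y dir) 15.525671390584264
```

View pics/c1.png

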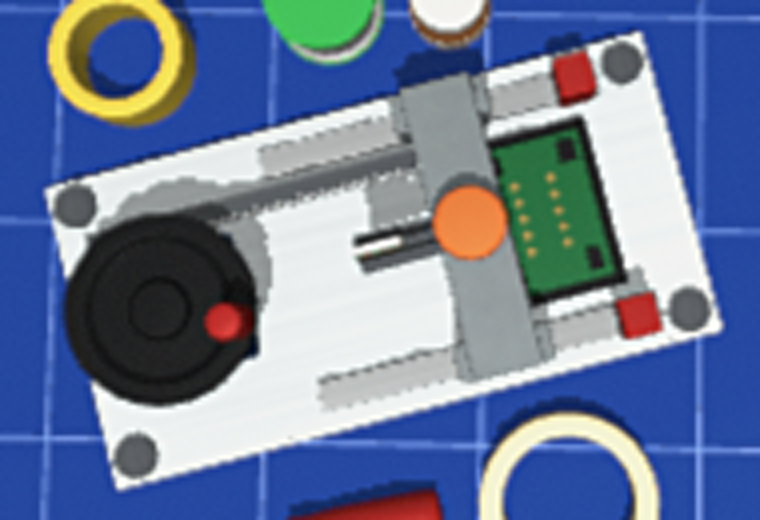

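Top view: wheel at (244,231), knob at (261,235), cap at (322,210). The plate yaw is about 15.3°, and the knob angle (a≈2.0) agrees with the wheel–cap distance of 162 mm. Next I move above the knob with the jaws along jig x.

Request:
apply_moves:
  steps:
    - [[1.5,3.1,0],[0,0,5]]
    - [[3.0,6.2,0],[0,0,10]]
    - [[4.6,9.4,0],[0,0,15]]
    - [[6.2,12.6,0],[0,0,20]]
    - [[7.8,15.8,0],[0,0,25]]
    - [[9.4,19.0,0],[0,0,30]]
    - [[11.0,22.2,0],[0,0,35]]
    - [[12.6,25.4,0],[0,0,40]]
    - [[14.2,28.6,0],[0,0,45]]
    - [[15.5,31.5,0],[0,0,50]]
  jaw: 1

```text
time: 0.93
tool_pos: [0.3564, -0.1945, 0.2311]
eef_rot: [-3.101, 0.498, 0.0]
wrist_force: [0.5, -0.1, 0.6]
width: 1.002
```

Request:
apply_moves:
  steps:
    - [[1.5,3.1,0],[0,0,5]]
    - [[3.2,6.4,0],[0,0,10]]
    - [[4.8,9.8,0],[0,0,15]]
    - [[6.4,13.2,-0.5],[0,0,20]]
    - [[8.1,16.6,-1],[0,0,25]]
    - [[9.8,20.0,-1.5],[0,0,30]]
    - [[11.5,23.4,-2],[0,0,34]]
    - [[13.2,26.8,-2.5],[0,0,34]]
    - [[14.5,29.6,-3],[0,0,34]]
    - [[15.5,31.6,-3.5],[0,0,34]]

```text
time: 1.77
tool_pos: [0.511, 0.1228, 0.1956]
eef_rot: [-3.11, -0.427, 0.0]
wrist_force: [0.2, 0.2, 0.5]
width: 0.997
```

Request:
apply_moves:
  steps:
    - [[0,0,0],[0,0,0]]
    - [[0,0,0],[0,0,0]]
    - [[0,0,0],[0,0,0]]
    - [[0,0,0],[0,0,0]]

```text
time: 2.1
tool_pos: [0.5107, 0.117, 0.1962]
eef_rot: [3.112, 0.417, -0.001]
wrist_force: [-0.1, -0.2, 0.8]
width: 1.004
```

Run:
```python
from h import *
from scipy.spatial.transform import Rotation as Ro
s=get_state();print(s['tool_pos'],s['eef_rot'],Ro.from_rotvec(s['eef_rot']).as_matrix()[:,0],s['wrist_force'],s['time'])
im=save("wrist","w1.png")
c=get_calibration("wrist");K=np.array(c["camera_matrix"]);T=np.array(c["T_tool_cam"])
W=np.eye(4);W[:3,:3]=Ro.from_rotvec(s['eef_rot']).as_matrix();W[:3,3]=s['tool_pos'];M=W@T
print(M[:3,3])
g=cv2.cvtColor(im,cv2.COLOR_RGB2HSV)
red=cv2.inRange(g,(0,150,80),(6,255,255))|cv2.inRange(g,(174,150,80),(180,255,255))
n,l,st,ce=cv2.connectedComponentsWithStats(red)
for i in range(1,n):
    if st[i,4]>100:
        d=M[:3,:3]@np.linalg.solve(K,[*ce[i],1]);o=M[:3,3];print(st[i],ce[i],o+d*(.13-o[2])/d[2])
```

```text
[0.51072448 0.11700805 0.19623815] [ 3.11220844e+00  4.17302995e-01 -7.91572951e-04] [ 9.64676957e-01  2.63434761e-01 -7.03241008e-04] [-0.12980756 -0.20437389  0.78407269] 2.1
[0.48954043 0.19289059 0.33931384]
[ 188  154   27   83 1884] [200.36199575 195.53450106] [0.43205376 0.10762382 0.13      ]
[312 181  24  36 607] [323.42833608 200.05436573] [0.50995302 0.12574095 0.13      ]
[266 354  21  15 277] [276.03971119 361.47292419] [ 0.50971798 -0.01067477  0.13      ]
[389 354  24  21 442] [401.01357466 363.59728507] [0.60348437 0.01292288 0.13      ]
```

View pics/w1.png

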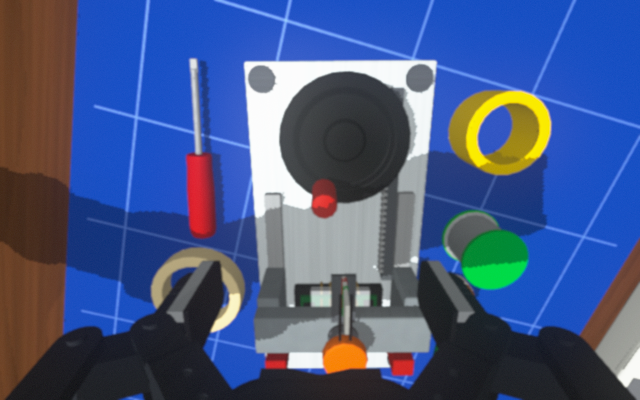

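Wrist view: the knob's top face is at about (323,208), the wheel centre at about (345,137), and the jaws lie along jig x.

```bash
cat >> h.py <<'E'
from scipy.spatial.transform import Rotation as Ro
def wray(s,u,v,z):
    c=get_calibration("wrist");K=np.array(c["camera_matrix"]);T=np.array(c["T_tool_cam"])
    W=np.eye(4);W[:3,:3]=Ro.from_rotvec(s['eef_rot']).as_matrix();W[:3,3]=s['tool_pos'];M=W@T
    d=M[:3,:3]@np.linalg.solve(K,[u,v,1]);o=M[:3,3];return (o+d*(z-o[2])/d[2])[:2]
E
python3 - <<'E'
from h import *
s=get_state()
im=cv2.imread('pics/w1.png');m=cv2.inRange(im[60:210,270:420],(0,0,0),(60,60,60))
print("wheel top",wray(s,345,137,.088),"knob",wray(s,323.5,208,.13),wray(s,345,355,.132), s['tool_pos'])
a,b=wray(s,281,137,.088),wray(s,409,137,.088);print(np.linalg.norm(a-b))
E
```

```text
wheel top [0.51649875 0.16381007] knob [0.51162233 0.12045676] [0.55881992 0.01102602] [0.51083236 0.11706422 0.19641309]
0.09450093330835674
```

Request:
apply_moves:
  steps:
    - [[0.05,0.35,-1.5],[0,0,0]]
    - [[0.05,0.35,-3],[0,0,0]]
    - [[0.05,0.35,-4.5],[0,0,0]]
    - [[0.05,0.35,-6],[0,0,0]]
    - [[0.05,0.35,-7.5],[0,0,0]]
    - [[0.05,0.35,-8.5],[0,0,0]]
    - [[0.05,0.35,-9.3],[0,0,0]]
    - [[0.05,0.35,-9.3],[0,0,0]]
    - [[0.05,0.35,-9.3],[0,0,0]]

```text
time: 2.9
tool_pos: [0.5115, 0.1221, 0.1035]
eef_rot: [3.113, 0.421, 0.0]
wrist_force: [0.4, 1.0, 0.2]
width: 0.999
```

Request:
apply_moves:
  steps:
    - [[0,0,0],[0,0,0]]
    - [[0,0,0],[0,0,0]]
    - [[0,0,0],[0,0,0]]
    - [[0,0,0],[0,0,0]]
    - [[0,0,0],[0,0,0]]
    - [[0,0,0],[0,0,0]]
    - [[0,0,0],[0,0,0]]
    - [[0,0,0],[0,0,0]]
    - [[0,0,0],[0,0,0]]
    - [[0,0,0],[0,0,0]]
  jaw: -1

```text
time: 3.73
tool_pos: [0.5117, 0.1226, 0.1037]
eef_rot: [3.113, 0.421, 0.001]
wrist_force: [-0.7, 0.7, 3.6]
width: 0.187
```

Run:
```python
from h import *
s=get_state();print(s['tool_pos'],s['wrist_force'],s['width'],s['time'],s['eef_rot'])
save("wrist","w2.png")
```

```text
[0.51171669 0.12258885 0.10373898] [-0.65380921  0.74687808  3.60375263] 0.18689799838633742 3.7333 [3.11316905e+00 4.21499375e-01 1.37145228e-03]
```

View pics/w2.png

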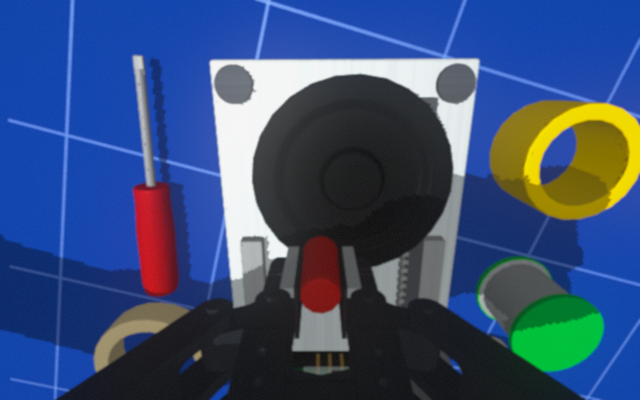

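Knob is held between the pads (knob at (320,275), wheel centre about (352,180)). I'll compute the circle table next.

Run:
```python
import numpy as np,json
def f(a,th): 
    p=lambda x:4*np.array([np.cos(np.radians(x)),np.sin(np.radians(x))])
    return p(a-th)-p(a)
for k,a in enumerate([-98-120*i for i in range(5)]):
    print(k,json.dumps([[[round(float(v),1) for v in f(a,t)]+[0],[0,0,0]] for t in range(12,121,12)]).replace(" ",""))
    print(f(a,120))
```

```text
0 [[[-0.8,0.2,0],[0,0,0]],[[-1.6,0.6,0],[0,0,0]],[[-2.2,1.1,0],[0,0,0]],[[-2.8,1.7,0],[0,0,0]],[[-3.2,2.5,0],[0,0,0]],[[-3.4,3.3,0],[0,0,0]],[[-3.4,4.1,0],[0,0,0]],[[-3.3,4.9,0],[0,0,0]],[[-3.0,5.7,0],[0,0,0]],[[-2.6,6.4,0],[0,0,0]]]
[-2.59535061  6.42371818]
1 [[[0.6,0.6,0],[0,0,0]],[[1.3,1.1,0],[0,0,0]],[[2.0,1.4,0],[0,0,0]],[[2.9,1.5,0],[0,0,0]],[[3.7,1.5,0],[0,0,0]],[[4.5,1.3,0],[0,0,0]],[[5.3,0.9,0],[0,0,0]],[[5.9,0.4,0],[0,0,0]],[[6.5,-0.2,0],[0,0,0]],[[6.9,-1.0,0],[0,0,0]]]
[ 6.86077843 -0.96421953]
2 [[[0.2,-0.8,0],[0,0,0]],[[0.3,-1.6,0],[0,0,0]],[[0.2,-2.5,0],[0,0,0]],[[-0.1,-3.3,0],[0,0,0]],[[-0.6,-4.0,0],[0,0,0]],[[-1.1,-4.6,0],[0,0,0]],[[-1.8,-5.0,0],[0,0,0]],[[-2.6,-5.3,0],[0,0,0]],[[-3.4,-5.5,0],[0,0,0]],[[-4.3,-5.5,0],[0,0,0]]]
[-4.26542782 -5.45949865]
3 [[[-0.8,0.2,0],[0,0,0]],[[-1.6,0.6,0],[0,0,0]],[[-2.2,1.1,0],[0,0,0]],[[-2.8,1.7,0],[0,0,0]],[[-3.2,2.5,0],[0,0,0]],[[-3.4,3.3,0],[0,0,0]],[[-3.4,4.1,0],[0,0,0]],[[-3.3,4.9,0],[0,0,0]],[[-3.0,5.7,0],[0,0,0]],[[-2.6,6.4,0],[0,0,0]]]
[-2.59535061  6.42371818]
4 [[[0.6,0.6,0],[0,0,0]],[[1.3,1.1,0],[0,0,0]],[[2.0,1.4,0],[0,0,0]],[[2.9,1.5,0],[0,0,0]],[[3.7,1.5,0],[0,0,0]],[[4.5,1.3,0],[0,0,0]],[[5.3,0.9,0],[0,0,0]],[[5.9,0.4,0],[0,0,0]],[[6.5,-0.2,0],[0,0,0]],[[6.9,-1.0,0],[0,0,0]]]
[ 6.86077843 -0.96421953]
```

Request:
apply_moves:
  steps:
    - [[-0.8,0.2,0],[0,0,0]]
    - [[-1.6,0.6,0],[0,0,0]]
    - [[-2.2,1.1,0],[0,0,0]]
    - [[-2.8,1.7,0],[0,0,0]]
    - [[-3.2,2.5,0],[0,0,0]]
    - [[-3.4,3.3,0],[0,0,0]]
    - [[-3.4,4.1,0],[0,0,0]]
    - [[-3.3,4.9,0],[0,0,0]]
    - [[-3.0,5.7,0],[0,0,0]]
    - [[-2.6,6.4,0],[0,0,0]]

```text
time: 4.62
tool_pos: [0.4848, 0.1865, 0.1037]
eef_rot: [3.111, 0.422, -0.002]
wrist_force: [1.2, -5.6, 7.5]
width: 0.19
```

Request:
apply_moves:
  steps:
    - [[0.6,0.6,0],[0,0,0]]
    - [[1.3,1.1,0],[0,0,0]]
    - [[2.0,1.4,0],[0,0,0]]
    - [[2.9,1.5,0],[0,0,0]]
    - [[3.7,1.5,0],[0,0,0]]
    - [[4.5,1.3,0],[0,0,0]]
    - [[5.3,0.9,0],[0,0,0]]
    - [[5.9,0.4,0],[0,0,0]]
    - [[6.5,-0.2,0],[0,0,0]]
    - [[6.9,-1.0,0],[0,0,0]]

```text
time: 5.45
tool_pos: [0.5515, 0.1823, 0.1037]
eef_rot: [-3.105, -0.428, 0.005]
wrist_force: [-1.5, 3.2, 5.6]
width: 0.187
```

Run:
```python
from h import *
save("top","top2.png");im=cv2.imread('pics/top2.png')
cv2.imwrite('pics/c2.png',cv2.resize(im[155:285,205:395],None,fx=4,fy=4,interpolation=2))
s=get_state();print(s['tool_pos'],s['wrist_force'],s['width'])
```

```text
[0.55326522 0.17886624 0.10366307] [-0.40236085 -1.11435698  7.60183277] 0.18747173704112563
```

View pics/c2.png

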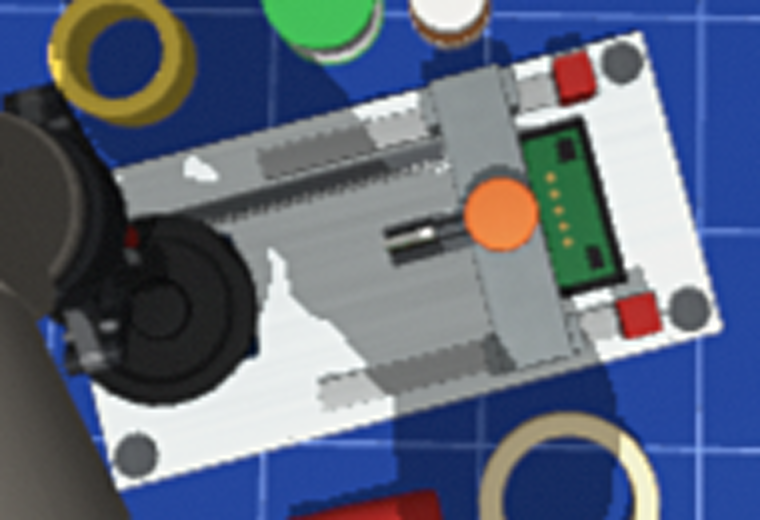

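The bridge has advanced: the cap moved from (470,222) to (500,214) in the crop, so it works. I'll continue winding.

Request:
apply_moves:
  steps:
    - [[0.2,-0.8,0],[0,0,0]]
    - [[0.3,-1.6,0],[0,0,0]]
    - [[0.2,-2.5,0],[0,0,0]]
    - [[-0.1,-3.3,0],[0,0,0]]
    - [[-0.6,-4.0,0],[0,0,0]]
    - [[-1.1,-4.6,0],[0,0,0]]
    - [[-1.8,-5.0,0],[0,0,0]]
    - [[-2.6,-5.3,0],[0,0,0]]
    - [[-3.4,-5.5,0],[0,0,0]]
    - [[-4.3,-5.5,0],[0,0,0]]

```text
time: 6.33
tool_pos: [0.5111, 0.1225, 0.1037]
eef_rot: [-3.111, -0.421, -0.003]
wrist_force: [4.7, 3.8, 4.0]
width: 0.188
```

Request:
apply_moves:
  steps:
    - [[-0.8,0.2,0],[0,0,0]]
    - [[-1.6,0.6,0],[0,0,0]]
    - [[-2.2,1.1,0],[0,0,0]]
    - [[-2.8,1.7,0],[0,0,0]]
    - [[-3.2,2.5,0],[0,0,0]]
    - [[-3.4,3.3,0],[0,0,0]]
    - [[-3.4,4.1,0],[0,0,0]]
    - [[-3.3,4.9,0],[0,0,0]]
    - [[-3.0,5.7,0],[0,0,0]]
    - [[-2.6,6.4,0],[0,0,0]]

```text
time: 7.17
tool_pos: [0.4828, 0.1833, 0.1036]
eef_rot: [3.108, 0.421, -0.008]
wrist_force: [-1.9, -3.3, 12.0]
width: 0.189
```

Request:
apply_moves:
  steps:
    - [[0.6,0.6,0],[0,0,0]]
    - [[1.3,1.1,0],[0,0,0]]
    - [[2.0,1.4,0],[0,0,0]]
    - [[2.9,1.5,0],[0,0,0]]
    - [[3.7,1.5,0],[0,0,0]]
    - [[3.7,1.5,0],[0,0,0]]
    - [[3.7,1.5,0],[0,0,0]]

```text
time: 7.75
tool_pos: [0.5213, 0.2019, 0.1037]
eef_rot: [-3.112, -0.424, 0.001]
wrist_force: [2.0, 2.5, 7.0]
width: 0.187
```

Request:
apply_moves:
  steps:
    - [[0.3,0,0],[0,0,0]]
    - [[0.6,-0.1,0],[0,0,0]]
    - [[0.8,-0.2,0],[0,0,0]]
    - [[1.1,-0.3,0],[0,0,0]]
    - [[1.3,-0.4,0],[0,0,0]]
    - [[1.5,-0.5,0],[0,0,0]]
    - [[1.5,-0.5,0],[0,0,0]]
    - [[1.5,-0.5,0],[0,0,0]]

```text
time: 8.42
tool_pos: [0.5348, 0.1979, 0.1037]
eef_rot: [-3.11, -0.425, 0.004]
wrist_force: [0.7, 4.1, 6.3]
width: 0.184
```

Request:
apply_moves:
  steps:
    - [[0.1,-0.1,0],[0,0,0]]
    - [[0.2,-0.1,0],[0,0,0]]
    - [[0.3,-0.2,0],[0,0,0]]
    - [[0.3,-0.2,0],[0,0,0]]
    - [[0.3,-0.2,0],[0,0,0]]

```text
time: 8.83
tool_pos: [0.5365, 0.197, 0.1037]
eef_rot: [-3.109, -0.427, 0.007]
wrist_force: [-1.8, 4.6, 7.2]
width: 0.189
```

Request:
apply_moves:
  steps:
    - [[0.1,-0.1,0],[0,0,0]]
    - [[0.2,-0.1,0],[0,0,0]]
    - [[0.3,-0.2,0],[0,0,0]]
    - [[0.3,-0.2,0],[0,0,0]]
    - [[0.3,-0.2,0],[0,0,0]]

```text
time: 9.25
tool_pos: [0.5367, 0.197, 0.1037]
eef_rot: [-3.106, -0.43, 0.014]
wrist_force: [-5.8, 6.0, 9.3]
width: 0.191
```

Run:
```python
from h import *
s=get_state();print(s['tool_pos'],s['wrist_force'],s['width'])
save("top","top3.png");im=cv2.imread('pics/top3.png')
g=cv2.cvtColor(im,cv2.COLOR_BGR2HSV);m=cv2.inRange(g,(7,150,150),(18,255,255));k=np.zeros_like(m);k[180:230,300:360]=m[180:230,300:360]
n,l,st,c=cv2.connectedComponentsWithStats(k);i=1+np.argmax(st[1:,4]);p=ray("top",*c[i],.132);print(c[i],st[i],p,np.linalg.norm(p[:2]-[.517,.161]))
cv2.imwrite('pics/c3.png',cv2.resize(im[155:255,285:395],None,fx=6,fy=6,interpolation=2))
```

```text
[0.53667664 0.1970067  0.10366108] [-5.80060132  6.00324762  9.3193876 ] 0.19114298887131256
[340.94594595 205.24324324] [332 197  19  18 259] [ 0.57032182 -0.0313667   0.132     ] 0.1996200504759972
```

View pics/c3.png

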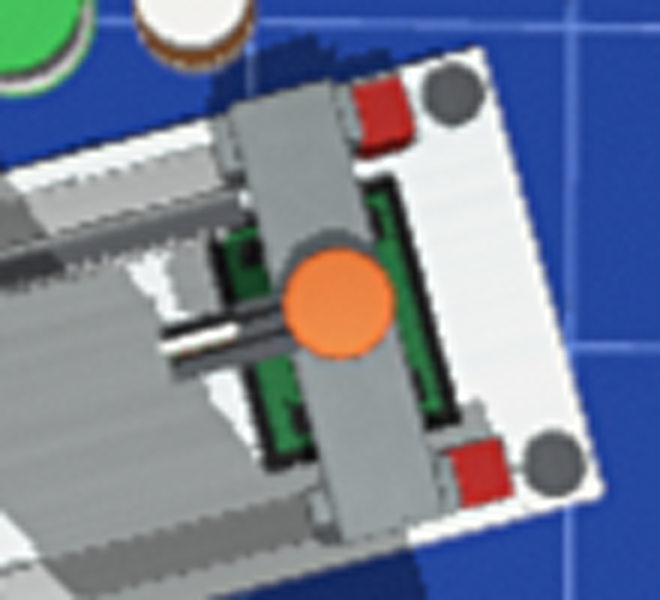

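Carriage feet touch both red stops, cap distance 199.6 mm (expected 200), and force rose with no further motion. I'll release and lift.

Request:
apply_moves:
  steps:
    - [[0,0,0],[0,0,0]]
    - [[0,0,0],[0,0,0]]
    - [[0,0,0],[0,0,0]]
    - [[0,0,0],[0,0,0]]
    - [[0,0,0],[0,0,0]]
    - [[0,0,1],[0,0,0]]
    - [[0,0,3],[0,0,0]]
    - [[0,0,5],[0,0,0]]
    - [[0,0,7.5],[0,0,0]]
    - [[0,0,10],[0,0,0]]
  jaw: 0.3

```text
time: 10.13
tool_pos: [0.543, 0.1911, 0.2047]
eef_rot: [3.113, 0.421, -0.001]
wrist_force: [-0.6, 0.3, -0.2]
width: 0.645
```

Request:
apply_moves:
  steps:
    - [[0.3,-2,0],[0,0,0]]
    - [[0.7,-5,0],[0,0,0]]
    - [[1.1,-8,0],[0,0,0]]
    - [[1.5,-11,0],[0,0,0]]
    - [[1.9,-14,0],[0,0,0]]
    - [[2.3,-17,0],[0,0,0]]
    - [[2.6,-20,0],[0,0,0]]
    - [[2.9,-22.5,0],[0,0,0]]
    - [[2.9,-22.5,0],[0,0,0]]
    - [[2.9,-22.5,0],[0,0,0]]
  jaw: -1

```text
time: 10.97
tool_pos: [0.5724, -0.0363, 0.2036]
eef_rot: [3.114, 0.413, -0.0]
wrist_force: [0.6, 0.7, -0.7]
width: 0.001
```

Run:
```python
from h import *
s=get_state();print(s['tool_pos'],s['eef_rot'],s['wrist_force'],s['width'],s['time'])
save("scene","sc2.png");im=cv2.imread('pics/sc2.png')
save("wrist","w3.png")
cv2.imwrite('pics/c4.png',cv2.resize(im[90:290,210:460],None,fx=3,fy=3,interpolation=2))
print(proj("scene",[.57,-.032,.132]))
```

```text
[ 0.57244061 -0.03627193  0.20359557] [ 3.11365390e+00  4.13123137e-01 -3.02066834e-04] [ 0.60808191  0.66791576 -0.65537434] 0.0008549422363318076 10.9667
[291.21329094 186.5786567 ]
```

View pics/c4.png

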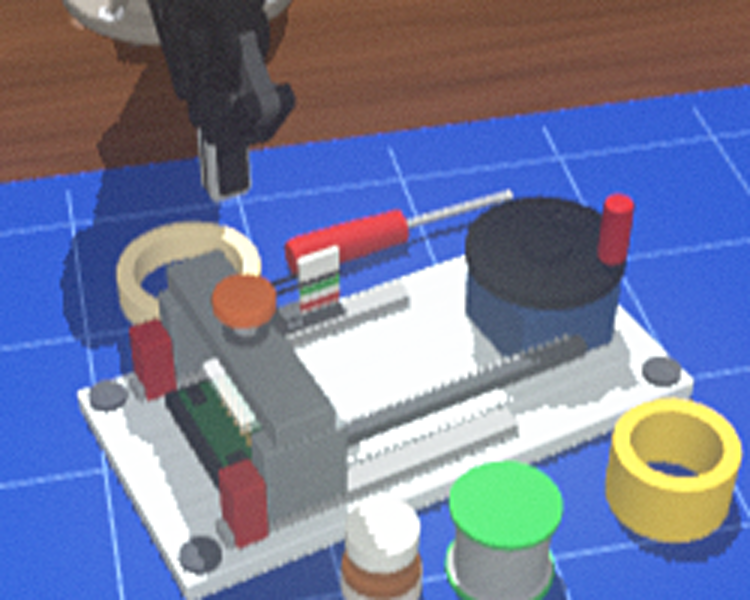

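Scene view: the bridge is at both stops, the tape and other objects look undisturbed, the cap is at about (291,189) full-frame (matches the estimate), and the fingers are above it. I'll descend to just above the cap.

Request:
apply_moves:
  steps:
    - [[-0.2,0.4,-1],[0,0,0]]
    - [[-0.2,0.4,-2.5],[0,0,0]]
    - [[-0.2,0.4,-4],[0,0,0]]
    - [[-0.2,0.4,-5.5],[0,0,0]]
    - [[-0.2,0.4,-6.3],[0,0,0]]
    - [[-0.2,0.4,-6.7],[0,0,0]]
    - [[-0.2,0.4,-6.7],[0,0,0]]
    - [[-0.2,0.4,-6.7],[0,0,0]]
    - [[-0.2,0.4,-6.7],[0,0,0]]

```text
time: 11.82
tool_pos: [0.5711, -0.0291, 0.1373]
eef_rot: [3.113, 0.422, 0.003]
wrist_force: [-0.8, 0.1, 0.6]
width: 0.0
```

Request:
apply_moves:
  steps:
    - [[0,0,-0.1],[0,0,0]]
    - [[0,0,-0.2],[0,0,0]]
    - [[0,0,-0.3],[0,0,0]]
    - [[0,0,-0.4],[0,0,0]]
    - [[0,0,-0.4],[0,0,0]]
    - [[0,0,-0.4],[0,0,0]]

```text
time: 12.32
tool_pos: [0.5703, -0.0296, 0.1323]
eef_rot: [-3.113, -0.421, 0.0]
wrist_force: [0.6, 1.2, -0.3]
width: 0.002
```

Request:
apply_moves:
  steps:
    - [[0,-0.2,0],[0,0,0]]
    - [[0,-0.2,0],[0,0,0]]
    - [[0,-0.2,-0.1],[0,0,0]]
    - [[0,-0.2,-0.2],[0,0,0]]
    - [[0,-0.2,-0.3],[0,0,0]]
    - [[0,-0.2,-0.3],[0,0,0]]
    - [[0,-0.2,-0.3],[0,0,0]]

```text
time: 12.9
tool_pos: [0.5704, -0.0321, 0.1296]
eef_rot: [3.112, 0.421, 0.0]
wrist_force: [-1.4, -0.9, 5.7]
width: 0.001
```

Request:
apply_moves:
  steps:
    - [[0,0,-0.1],[0,0,0]]
    - [[0,0,-0.2],[0,0,0]]
    - [[0,0,-0.3],[0,0,0]]
    - [[0,0,-0.4],[0,0,0]]
    - [[0,0,-0.5],[0,0,0]]
    - [[0,0,-0.55],[0,0,0]]
    - [[0,0,-0.55],[0,0,0]]
    - [[0,0,-0.55],[0,0,0]]

```text
time: 13.57
tool_pos: [0.5704, -0.0321, 0.1245]
eef_rot: [3.112, 0.421, 0.0]
wrist_force: [-2.8, -1.2, 7.5]
width: -0.003
```

Run:
```python
from h import *
for i in range(3):
    s=get_state();print(s['tool_pos'],s['wrist_force'],s['time'])
    im=snapshot("scene")
save("scene","sc3.png");im=cv2.imread('pics/sc3.png')
a=cv2.resize(im[150:230,260:360],None,fx=7,fy=7,interpolation=2)
cv2.imwrite('pics/c5.png',a)
```

```text
[ 0.57041174 -0.03209732  0.12451613] [-2.75268407 -1.19059988  7.52669383] 13.5667
[ 0.57041243 -0.03211878  0.12453939] [-2.2053041  -1.86399488  6.56693269] 13.6167
[ 0.57040949 -0.03209193  0.12455307] [-2.46699549 -1.64710669  6.85152386] 13.6667
```

View pics/c5.png

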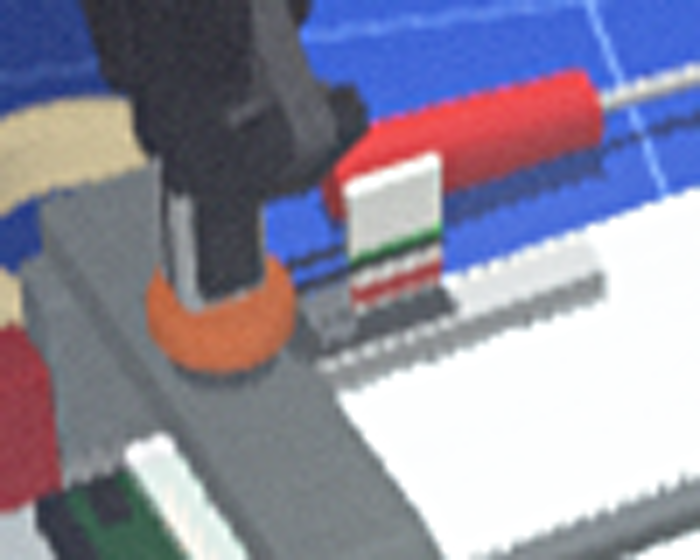

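The pointer seems near the lower part of the green band. I'll compare before and after to check parallax and the cap's drop.

Run:
```python
from h import *
ims=[cv2.imread(f'pics/{f}.png') for f in('sc2','sc3')]
for im in ims:
    g=cv2.cvtColor(im,cv2.COLOR_BGR2HSV);m=cv2.inRange(g,(4,150,90),(18,255,255))
    k=np.zeros_like(m);k[175:215,275:308]=m[175:215,275:308]
    y,x=np.nonzero(k);print([(int(c),int(y[x==c].max())) for c in range(284,300,3)])
    t=g[165:215,308:326];
b,a=[i[160:212,275:330].astype(np.float32) for i in ims]
# subpixel shift of cap lower edge
def edge(im):
    g=cv2.cvtColor(im,cv2.COLOR_BGR2HSV)[...,1].astype(float); r=[]
    for c in range(286,297):
        p=g[190:212,c]; h=(p.max()+p.min())/2; i=np.where((p[:-1]>h)&(p[1:]<=h))[0][-1]; r.append(190+i+(p[i]-h)/(p[i]-p[i+1]))
    return np.array(r)
d=edge(ims[1])-edge(ims[0]);s=(proj("scene",[.57,-.032,.112])-proj("scene",[.57,-.032,.120]))[1]
print(np.round(d,2),"px per 8mm",s,"drop mm",np.median(d)/s*8)
cv2.imwrite('pics/c6.png',cv2.resize(np.hstack([i[165:205,295:335] for i in ims]),None,fx=10,fy=10,interpolation=2))
```

```text
[(284, 196), (287, 197), (290, 198), (293, 197), (296, 197), (299, 193)]
[(284, 199), (287, 201), (290, 201), (293, 201), (296, 200), (299, 197)]
[3.5  3.3  3.54 3.54 3.74 3.68 3.62 3.73 3.88 3.73 3.35] px per 8mm 3.5791864047176603 drop mm 8.08394708088819
```

View pics/c6.png

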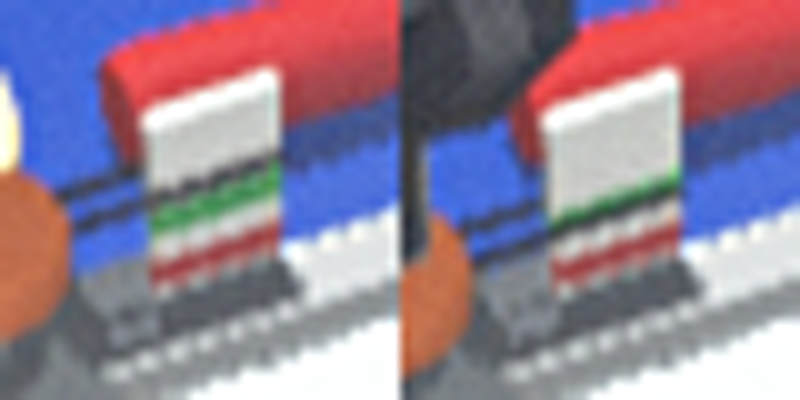

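All measures agree: the cap dropped 8.1 mm in the image and 7.5 mm by TCP height, and the force is about 7 N. The pointer is on the green band, with a slight downward parallax that is also there at rest. I'll hand in.

Run:
```python
from h import *
s=get_state();print(s['tool_pos'],s['wrist_force'],s['time']);print(close_job())
```

```text
[ 0.57042905 -0.0320844   0.12456201] [-2.71028959 -1.85721673  6.78597351] 13.7667
the job is handed in; nothing more can be done
None
```

I wound the handwheel clockwise by its knob, about 1.56 turns, until the carriage stopped against both red stops. Then I pressed the probe cap down with the shut fingertips and handed the job in while holding it there, at 13.8 s.

- **Carriage:** in the top view it touches both stops. The cap is 199.6 mm from the wheel axis (200 expected), and the force rose with no further motion.
- **Cap depth:** the last checks gave about 7.5 mm by fingertip height, 8.1 mm by image shift and 6.8 N vertical force. All three are close to the 8 mm asked.
- **Pointer:** it appears in the lower half of the green band. I put that down to parallax, because the resting picture shows a similar offset, but I did not confirm it another way.
- **Side force:** a sideways force of about 3 N showed on the wrist while holding.
- **Other objects:** those I could see in the last pictures looked undisturbed. The spare board was out of those views.

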